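Unload the drilled roller from the cross-drilling jig

ROBOT

A 6-joint arm with a two-finger parallel gripper is mounted at the origin on the work surface. World frame = base frame: x ahead of the robot, y to its left, z up, the work surface at z = 0. Lengths are in m, angles in rad, forces in N, time in s.
With the tool pointing down it reaches from about 0.4 to 0.925 m from the base axis. Payload 12.5 kg.
Tool frame: the origin (TCP) lies at the very end of the fingers, on their centre line; the grasp point (between the pads) lies 19 mm behind it (manip.grasp_offset is the distance from the TCP to the grasp point, in m); z points along the fingers, y is the direction in which the jaws open and shut (so a half turn about z gives the same grasp; the last joint's range is limited). The gripper opens to 95 mm and grips with 3 to 60 N. Pads are 20 mm wide; open, the fingers measure 119 mm over their backs; the gripper's body (75 mm by 180 mm) begins 59 mm behind the grasp point.
Start: joints at [1.153, 0.491, 1.559, -0, 1.092, -0.106], TCP at [0.192, 0.595, 0.215] pointing down, gripper open.
Joint ranges: [-3.1, 3.1], [-0.84, 2.19], [0.05, 2.79], [-1.13, 4.28], [0.06, 2.93], [-2.69, 2.69]. Speed limits (rad/s): [2.22, 2.22, 2.79, 3.14, 3.14, 3.14].

INTERFACE

Orientations are given as a rotation vector (axis times angle).
In Python, from station import manip gives the robot as it stands.
- The arm moves only by the tool move_arm, never from a script. Its argument "commands" is one flat list of numbers, 7 for each row, row after row: the shift along the tool's x, y, z in cm, then the turn, a rotation vector about the tool's x, y, z in rad, then the opening, from 0 (shut) to 1 (fully open). In form: [dx, dy, dz, wx, wy, wz, hand, dx, dy, dz, wx, wy, wz, hand, ...]. A call has 1 to 10 rows; each row shifts and turns the commanded pose from where the row before left it, along the tool's axes as they then stand; what a row does not reach is not made up. A row lasts 1/8 s, in which the tool goes at most 62.5 mm and 10.7 degrees, less where a joint would pass 70% of its speed; a pose out of reach is approached as far as the arm can. A call is refused whole if a number of a shift passes 6.25 or a number of a turn 0.188, either way. A call with a gripper value outside its range is refused whole. The fingers move at their own pace and stop on an object; "force" is the grip in N (left out, the last holds). Time passes only in rows, so rows that do not move let the fingers close. It gives the time, the measured TCP pose, the force and the opening at its end, in the units of the state.
- manip.get_obs(): the state, without advancing time (a new reading comes with each control period).
- manip.read_camera(name): name is "scene" or "top"; returns the picture (400x640x3 uint8, red, green, blue); there is no depth.
- manip.get_calibration(name): a dict with "fx", "fy", "cx", "cy" (pixels), "eye" and "orientation" of the camera in the world. Camera axes: x right, y down, z forward; pixel columns grow to the right and rows downward; lengths in m; the calibration is good to about 2 mm. A picture is of the moment at which its call begins. get_calibration takes no time and is no camera call.
- manip.sign_off(): hands the job in, once; it reports no verdict.
The state is a dict: "t": time; "joint_positions": joint angles; "qvel": joint speeds; "joint_torque": joint torques, N m; "position": TCP position; "ee_rot": TCP orientation; "force": force on the tool from outside, world axes, zero at the start; "torque": the same for the moment, N m; "gripper_width": finger opening in m.
Only numpy, scipy, OpenCV 4.12 (cv2) and the standard library are available. Lean on these libraries where they do the work, as an engineer would, in place of code of your own. Each camera call takes 0.05 s, during which the arm holds its last target.

TASK

Unload the drilled roller from the drill jig: swing the jig's hold-down bar up and right back until it rests open by itself, slide the roller lengthwise along its rail until it is wholly out from under the drill-bush bridge, and only then pick it up and lay it, well centred, in both saddles of the empty wooden cradle. The rail is shallow, so do not let the roller roll off it, and set it down rather than dropping it. Leave the bar open, the two finished rollers in their cradles and the caliper, spanner and oil bottle where they are.

Things in the scene. Friction and masses are not known exactly. Their poses are not given: they have to be found in the camera images.
- jig: Steel cross-drilling jig, fixed; base plate 155 (x) x 310 (y) x 16 mm. Origin on the bench under the middle of the clamped roller; z up, y along the rail towards its free run-out end, x towards the hinge side. Two hinge ears at x = 63 to 87, y = -27 to 27 mm, 120 mm tall.
- rail_start (a point): Point on the axis of the clamped roller, 75 mm above the bench, at jig x = y = 0. The rail (jig y = -88 to +180 mm) is a shallow V with 30 degree flats, 32 mm wide over all, upper edges 56 mm above the bench: the roller overhangs it on both sides, and beside the run-out only the base plate (top at 16 mm) stands below. A roller in the rail has its axis at 75 mm.
- rail_end (a point): End stop of the run-out, at jig y = +180 mm and the height of the roller's axis; a plate 44 mm wide, 94 mm tall. The roller's end meets it when the roller's middle is at jig y = +95 mm.
- bridge (a point): Top centre of the drill bush on the fixed bridge over the rail, at jig y = -62.5 mm, 130 mm above the bench. The bridge plate spans 104 mm across (jig x) and y = -80 to -45 mm, top 120 mm, underside of plate 106 and of bush 103 mm above the bench, on posts at x = -42 and +42 mm.
- bar (a joint): Hinge of the hold-down bar, rad. 0: closed, level across the roller, its 50 mm wide pad down in the roller's waist, so the roller moves at most 21 mm along the rail. It grows as the knob end swings up and over towards the hinge side; 1.9: open against its stop. The bar (0.3 kg, free hinge) falls shut by its weight below 1.5; beyond 1.55 it falls open and stays.
- bar_knob (a point): Centre of the black ball knob (30 mm across) of the hold-down bar; closed, it is at jig x = -75, y = 0, 153 mm above the bench, on a stem 10 mm thick that leaves 25 mm free between bar and ball. The stem stands square to the bar. The bar is flat steel 30 mm wide, 10 mm thick, its middle 108 mm above the bench when closed; it ends 15 mm beyond the knob.
- bar_hinge (a point): Axis of the bar's hinge, along the jig's y axis, at jig x = +75, y = 0, 108 mm above the bench. The knob moves round it in the jig's x-z plane at radius 157 mm.
- roller: Drilled aluminium roller, 170 mm long, 0.4 to 0.7 kg: two end lands 48 mm in diameter, 45 mm long, and between them a waist 34 mm in diameter, 80 mm long, with 7 mm shoulders against which a fingertip can drag it (a few N). Origin on its axis at mid length; own x = its axis, at first along jig +y. Starts clamped in the jig, one land under the bridge.
- cradle_empty: The empty one of three like wooden cradles in shuffled places in a row 105 mm apart, fixed. Base 160 (x) x 64 (y) x 14 mm; V saddles 18 mm thick, 60 mm wide, at x = -62.5 and +62.5 mm, 50 mm tall. Origin on the bench under its middle. The roller lies along its x axis, either way round, middle over middle, axis 62 mm above the bench; under the waist only the base.
- finished_a: Finished roller, same as the one to unload, lying in another cradle with its axis 62 mm above the bench; leave it. Origin on its axis at mid length, x along its axis.
- finished_b: Second finished roller, in the third cradle; leave it. As finished_a.
- caliper: Bystander: caliper, 230 mm long, lying flat; leave it where it is. Origin at its underside on the bench.
- oil: Bystander: white oil bottle, 150 mm tall, 60 mm across; leave it where it is. Origin at its underside on the bench.
- spanner: Bystander: spanner, 200 mm long, lying flat; leave it where it is. Origin at its underside on the bench.
There are look-alikes about, which are no part of the job. Leave any orange or yellow look-alike of the roller alone.

How it is judged:
On the way, in this order (a step that is already met when the one before it is completed fails the run):
1. the hold-down bar rests open, swung back past 1.7 rad, the roller still in its place under the bridge (value of joint bar above 1.7 rad and y of roller in the frame of jig below 0.03 m), for 0.2 s.
2. the roller has slid along the rail until it is clear of the bridge (its middle more than 42 mm along), still lying in the rail (y of roller in the frame of jig above 0.042 m and x of roller in the frame of jig between -0.005 and 0.005 m and z of roller in the frame of jig between 0.07 and 0.08 m), for 0.1 s.
At the end, for the whole second after the job is handed in: The roller lies at rest in both saddles of the empty cradle: its middle within 15 mm of the cradle's middle lengthwise and 5 mm sideways, its axis 62 mm (within 5 mm) above the bench and within 0.08 rad of the cradle's, and the hold-down bar still rests open past 1.7 rad (x of roller in the frame of cradle_empty between -0.015 and 0.015 m and y of roller in the frame of cradle_empty between -0.005 and 0.005 m and z of roller in the frame of cradle_empty between 0.057 and 0.067 m and angle between the x axis of roller and the x axis of cradle_empty, either way round below 0.08 rad and linear speed of roller below 0.02 m/s and angular speed of roller below 0.2 rad/s and value of joint bar above 1.7 rad); the robot touches nothing.
It fails at once if the roller rolls off or falls: its axis comes lower than 50 mm above the bench (height (world z) of roller below 0.05 m).
It fails at once if the roller is dropped: it moves faster than 0.45 m/s while nothing touches it (linear speed of roller above 0.45 m/s and contact force between roller and anything else below 0.05 N).
It fails at once if a finished roller is shifted by more than 10 mm (distance of any of finished_a, finished_b from where it was at the start of the episode above 0.01 m).
It fails at once if the caliper, oil bottle or spanner is shifted by more than 25 mm (distance of any of caliper, oil, spanner from where it was at the start of the episode above 0.025 m).
It also fails if it takes over 72 s, if anything falls off the work surface, if the arm or the gripper's body presses on something with over 40 N, if the wrist force passes 120 N, or if a joint passes its speed limit or range.

## Working session

There is one attempt and no reset: what is moved stays moved. The work goes in short steps, Python scripts to look and compute and a tool call to move; the robot and the scene stay as the last step left them, time stands still between calls to the robot, and variables do not carry over. Pictures are saved under pics/ and viewed, and the job is handed in when it is done.

Besides the shell and the picture viewer there is one more tool, called after "Call:" by a JSON object that holds its "op" and its "data". move_arm: Moves the arm, as the interface text tells. Its arguments: {"type":"object","properties":{"commands":{"type":"array","items":{"type":"number"}},"force":{"type":"number"}},"required":["commands"]}

```bash
mkdir -p pics; ls
python3 - <<'E'
from station import manip
import cv2
for n in("scene","top"):
    im=manip.read_camera(n); cv2.imwrite(f"pics/{n}0.png",im[:,:,::-1])
    print(n,manip.get_calibration(n))
o=manip.get_obs(); print(o)
E
```

```text
pics
scene {'fx': 404.7118721121862, 'fy': 404.7118721121862, 'cx': 313.73145246332, 'cy': 208.9806600798648, 'eye': array([1.44107711, 0.50098155, 0.8047692 ]), 'orientation': array([-1.28728078, -2.01750025,  1.08726696])}
top {'fx': 419.9826089383344, 'fy': 419.9826089383344, 'cx': 317.9010524226304, 'cy': 201.23024666568648, 'eye': array([0.28537866, 0.0306633 , 1.31333944]), 'orientation': array([-2.16688487,  2.12409969, -0.13086987])}
{'t': 0.1, 'joint_positions': array([ 1.15341417e+00,  4.91512066e-01,  1.55937585e+00, -2.61659499e-06,
        1.09172413e+00, -1.05589744e-01]), 'qvel': array([ 5.85803218e-05, -5.20608899e-04, -1.55440466e-03,  1.25714281e-03,
       -1.37490019e-04,  1.44008183e-03]), 'joint_torque': array([ 2.75680140e-03, -6.13626909e+01, -2.58606470e+01,  6.94040372e-02,
        4.70383256e-02, -5.64366985e-05]), 'position': array([0.19161349, 0.594677  , 0.21411661]), 'ee_rot': array([-4.87738452e-01, -3.10323566e+00,  1.54764526e-03]), 'force': array([ 0.54127929, -0.06262695,  0.48769854]), 'torque': array([0.04417654, 0.02125628, 0.04040905]), 'gripper_width': 0.09531208507906055}
```

View pics/scene0.png

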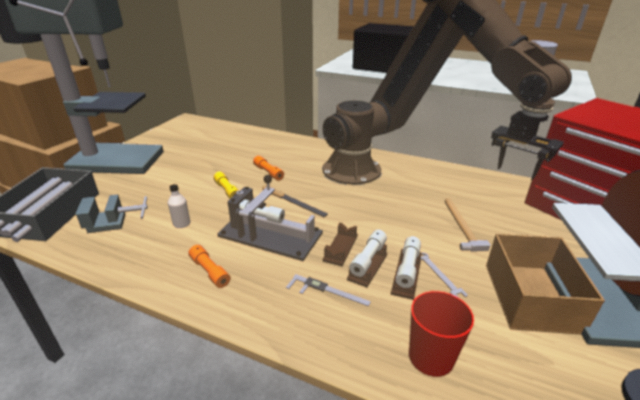

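View pics/top0.png

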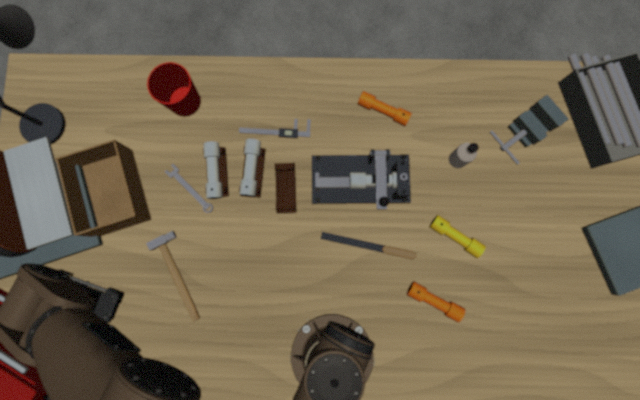

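```bash
cat > h.py <<'E'
import numpy as np, cv2
from scipy.spatial.transform import Rotation as R
from station import manip
def proj(n,P):
    c=manip.get_calibration(n); q=R.from_rotvec(c['orientation']).inv().apply(np.atleast_2d(P)-c['eye'])
    return np.c_[c['fx']*q[:,0]/q[:,2]+c['cx'],c['fy']*q[:,1]/q[:,2]+c['cy']]
def ray(n,uv):
    c=manip.get_calibration(n); uv=np.atleast_2d(np.asarray(uv,float))
    d=np.c_[(uv[:,0]-c['cx'])/c['fx'],(uv[:,1]-c['cy'])/c['fy'],np.ones(len(uv))]
    return c['eye'],R.from_rotvec(c['orientation']).apply(d)
def plane(n,uv,z):
    e,d=ray(n,uv); return e+d*((z-e[2])/d[:,2])[:,None]
def tri(uva,uvb):
    (a,d),(b,f)=ray('top',uva),ray('scene',uvb); d=d[0];f=f[0]
    s=np.linalg.lstsq(np.c_[d,-f],b-a,rcond=None)[0]; p=a+s[0]*d;q=b+s[1]*f
    return (p+q)/2,np.linalg.norm(p-q)
def crop(n,out,x0,y0,x1,y1,k):
    im=manip.read_camera(n); c=im[y0:y1,x0:x1,::-1]
    cv2.imwrite(out,cv2.resize(c,None,fx=k,fy=k,interpolation=cv2.INTER_CUBIC)); return im
E
python3 - <<'E'
from h import *
t=cv2.imread('pics/top0.png');s=cv2.imread('pics/scene0.png')
cv2.imwrite('pics/tc.png',cv2.resize(t[130:230,190:430],None,fx=3.3,fy=3.3,interpolation=2))
cv2.imwrite('pics/sc.png',cv2.resize(s[170:310,190:450],None,fx=3,fy=3,interpolation=2))
E
```

```text
(no output)
```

View pics/tc.png

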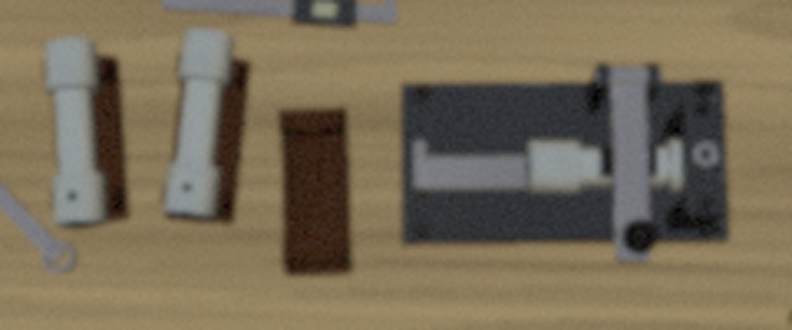

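View pics/sc.png

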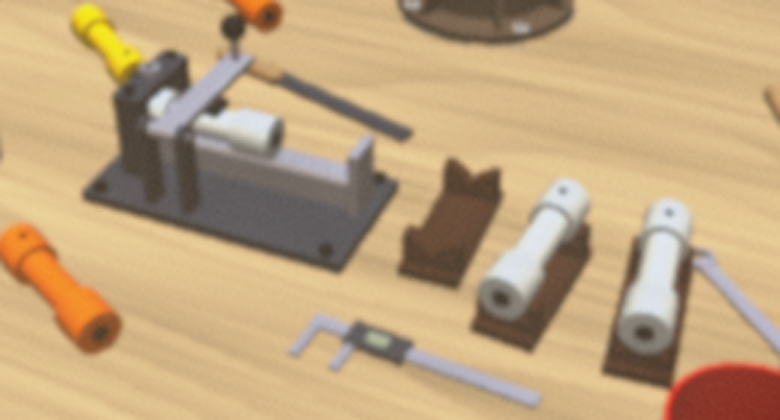

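Run:
```python
from h import *
def tp(u,v): return (u/3.3+190-.35,v/3.3+130-.35)
def sp(u,v): return (u/3+190-.33,v/3+170-.33)
c=plane('top',[tp(403,84),tp(722,84),tp(727,240),tp(404,242)],.016); print('plate\n',c.round(4),c.mean(0).round(4)); 
print('sides',[np.linalg.norm(c[i]-c[i-1]).round(4) for i in range(4)])
v=(c[0]-c[1])+(c[3]-c[2]); print('yaw from y', np.arctan2(-v[0],v[1]))
# scene plate corners: (83,195) (345,270) (400,185)
print(plane('scene',[sp(83,192),sp(342,266),sp(398,183)],.016).round(4))
print('knob',tri(tp(639,236),sp(233,27)))
print('endstop top centre', plane('top',[tp(420,165)],.094).round(4))
k=plane('top',[tp(281,111),tp(346,110),tp(350,271),tp(286,272)],.014);print('cradle',k.round(4),k.mean(0).round(4))
k=plane('scene',[sp(401,271),sp(457,287)],.0);print(k.round(4))
for a,b in(((70,65),(79,200)),((206,55),(191,192))):
  print('fin',plane('top',[tp(*a),tp(*b)],.062).round(4))
```

```text
plate
 [[ 0.6081  0.0718  0.016 ]
 [ 0.6135 -0.2334  0.016 ]
 [ 0.463  -0.2368  0.016 ]
 [ 0.4553  0.0674  0.016 ]] [ 0.535  -0.0828  0.016 ]
sides [np.float64(0.1529), np.float64(0.3052), np.float64(0.1505), np.float64(0.3043)]
yaw from y 0.021634133991716518
[[ 0.622  -0.2275  0.016 ]
 [ 0.6144  0.0804  0.016 ]
 [ 0.4643  0.0747  0.016 ]]
knob (array([ 0.44606799, -0.13417872,  0.15227193]), np.float64(0.0011410184484621994))
endstop top centre [[0.5147 0.0524 0.094 ]]
cradle [[0.5799 0.1883 0.014 ]
 [0.5821 0.1259 0.014 ]
 [0.427  0.1178 0.014 ]
 [0.4248 0.1782 0.014 ]] [0.5034 0.1525 0.014 ]
[[ 0.5795  0.1294 -0.    ]
 [ 0.5783  0.1896 -0.    ]]
fin [[0.6092 0.3803 0.062 ]
 [0.4824 0.365  0.062 ]]
fin [[0.621  0.2541 0.062 ]
 [0.4917 0.2625 0.062 ]]
```

Run:
```python
from h import *
t=cv2.imread('pics/top0.png');s=cv2.imread('pics/scene0.png')
cv2.imwrite('pics/tc2.png',cv2.resize(t[140:220,305:415],None,fx=7,fy=7,interpolation=2))
cv2.imwrite('pics/sc2.png',cv2.resize(s[170:270,210:330],None,fx=6,fy=6,interpolation=2))
```

```text
(no output)
```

View pics/tc2.png

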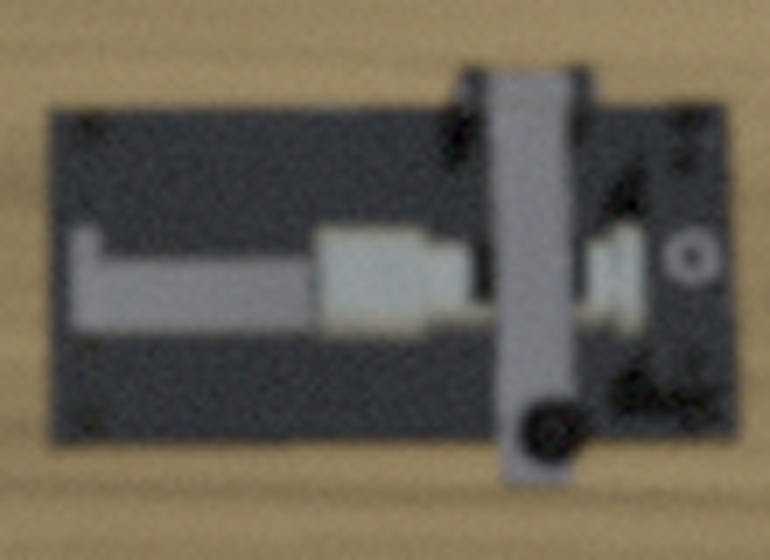

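View pics/sc2.png

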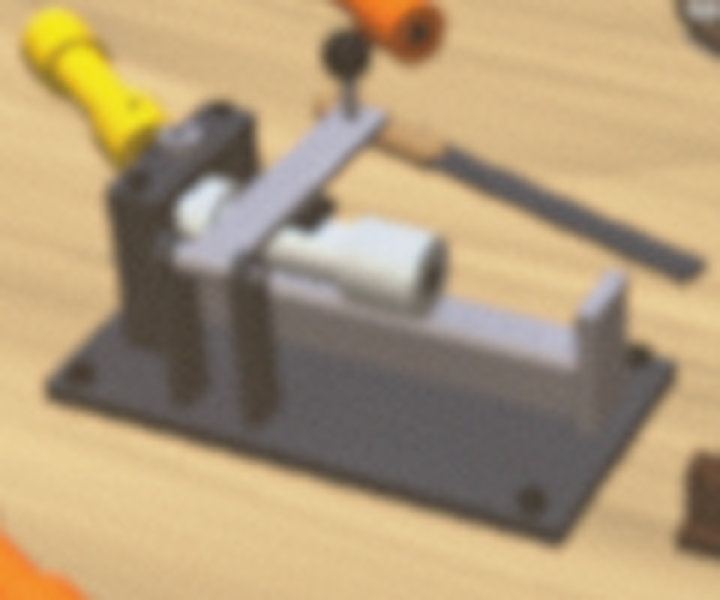

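```bash
cat > fit.py <<'E'
from h import *
from scipy.optimize import least_squares
t7=lambda u,v:(u/7+305-.43,v/7+140-.43); s6=lambda u,v:(u/6+210-.42,v/6+170-.42)
J=[('top',(-75,0,153),t7(550,432)),('top',(0,-62.5,130),t7(692,257)),('top',(0,180,94),t7(100,278)),
('top',(-90,0,113),t7(539,485)),('top',(0,85,75),t7(314,283)),
('scene',(-75,0,153),s6(347,53)),('scene',(0,-62.5,130),s6(185,135))]
P=np.array([j[1] for j in J])/1000
def w(p): 
    M=R.from_euler('z',p[2]).apply(P)+[p[0],p[1],0]; return M
def res(p):
    M=w(p); return np.concatenate([(proj(j[0],m)[0]-j[2]) for j,m in zip(J,M)])
f=least_squares(res,[.52,-.134,0],loss='soft_l1',f_scale=1.)
print(f.x,f.fun.reshape(-1,2).round(2))
E
python3 fit.py
```

```text
[ 0.52053986 -0.13182355  0.02691282] [[-0.13  0.11]
 [-0.37  0.04]
 [-0.46  0.08]
 [-0.39 -0.42]
 [ 0.77  0.28]
 [-0.1  -0.01]
 [-0.81 -0.79]]
```

```bash
cat >> h.py <<'E'
JX,JY,JA=0.5205,-0.1318,0.026
def jig(x,y,z): return R.from_euler('z',JA).apply(np.array([x,y,z])/1000)+[JX,JY,0]
def st():
    o=manip.get_obs(); r=R.from_rotvec(o['ee_rot']); ty=r.apply([0,1,0]); 
    print('t',round(o['t'],2),'tcp',o['position'].round(4),'yaw_y',np.arctan2(ty[1],ty[0]).round(4),'tz',r.apply([0,0,1]).round(3),'F',o['force'].round(1),'w',round(o['gripper_width'],4),'q',o['joint_positions'].round(2))
    return o['position'],r
def need(*targets):
    p,r=st()
    for tg in targets:
        d=r.inv().apply(np.array(tg)-p)*100; print('->',np.round(tg,4),'cm',d.round(2)); p=np.array(tg)
E
python3 - <<'E'
from h import *
need((.42,.25,.3),(*jig(-75,0,0)[:2],.3))
E
```

```text
t 0.1 tcp [0.1916 0.5947 0.2141] yaw_y 1.259 tz [-0.    -0.001 -1.   ] F [ 0.5 -0.1  0.5] w 0.0953 q [ 1.15  0.49  1.56 -0.    1.09 -0.11]
-> [0.42 0.25 0.3 ] cm [-32.31 -25.81  -8.57]
-> [ 0.4455 -0.1337  0.3   ] cm [-1.420e+01 -3.574e+01  3.000e-02]
```

Call:
{"op": "move_arm", "data": {"commands": [-4.04,-3.23,-1.07,0,0,0,0.7,-4.04,-3.23,-1.07,0,0,0,0.7,-4.04,-3.23,-1.07,0,0,0,0.7,-4.04,-3.23,-1.07,0,0,0,0.7,-4.04,-3.23,-1.07,0,0,0,0.7,-4.04,-3.23,-1.07,0,0,0,0.7,-4.04,-3.23,-1.07,0,0,0,0.7,-4.04,-3.23,-1.07,0,0,0,0.7,0,0,0,0,0,0,0.7], "force": 25}}

```text
t: 1.23
position: [0.4216, 0.2476, 0.3007]
ee_rot: [0.494, 3.102, 0.0]
force: [-0.0, 0.2, 1.1]
gripper_width: 0.0665
```

Call:
{"op": "move_arm", "data": {"commands": [-1.78,-4.47,0,0,0,0,0.7,-1.78,-4.47,0,0,0,0,0.7,-1.78,-4.47,0,0,0,0,0.7,-1.78,-4.47,0,0,0,0,0.7,-1.78,-4.47,0,0,0,0,0.7,-1.78,-4.47,0,0,0,0,0.7,-1.78,-4.47,0,0,0,0,0.7,-1.78,-4.47,0,0,0,0,0.7,0,0,0,0,0,0.18,0.7,0,0,0,0,0,0.18,0.7]}}

```text
t: 2.48
position: [0.4459, -0.134, 0.2996]
ee_rot: [-1.045, -2.962, -0.001]
force: [-0.5, 1.0, -0.4]
gripper_width: 0.0666
```

Call:
{"op": "move_arm", "data": {"commands": [0,0,0,0,0,0.187,0.7,0,0,0,0,0,0.187,0.7,0,0,0,0,0,0.187,0.7,0,0,0,0,0,0.187,0.7,0,0,0,0,0,0.187,0.7,0,0,0,0,0,0.187,0.7,0,0,0,0,0,0.187,0.7,0,0,0,0,0,0.187,0.7,0,0,0,0,0,0.187,0.7,0,0,0,0,0,0.187,0.7]}}

```text
t: 3.72
position: [0.4459, -0.1333, 0.2998]
ee_rot: [-3.003, -0.92, 0.001]
force: [0.3, -0.4, 0.2]
gripper_width: 0.0667
```

Run:
```python
from h import *
need((*jig(-75,0,0)[:2],.26))
```

```text
t 3.73 tcp [ 0.4459 -0.1333  0.2998] yaw_y -0.9764 tz [-0.001  0.001 -1.   ] F [ 0.3 -0.4  0.2] w 0.0667 q [-0.43  0.17  1.81  0.    1.16  0.54]
-> [ 0.4455 -0.1337  0.26  ] cm [-0.06  0.02  3.98]
```

Call:
{"op": "move_arm", "data": {"commands": [0,0,0,0,0,0.185,0.7,0,0,0,0,0,0.185,0.7,0,0,0,0,0,0.185,0.7,0,0,4,0,0,0.015,0.7,0,0,4,0,0,0,0.7,0,0,0,0,0,0,0.7]}}

```text
t: 4.47
position: [0.4449, -0.133, 0.2183]
ee_rot: [-3.139, -0.048, 0.008]
force: [-1.5, 0.1, 0.3]
gripper_width: 0.0666
```

Run:
```python
from h import *
need((*jig(-75,0,0)[:2],.134))
crop('top','pics/t1.png',305,140,415,240,6);crop('scene','pics/s1.png',200,130,330,230,6)
```

```text
t 4.47 tcp [ 0.4449 -0.133   0.2183] yaw_y -1.5403 tz [-0.005  0.003 -1.   ] F [-1.5  0.1  0.3] w 0.0666 q [-0.43  0.26  1.93  0.    0.96  1.11]
-> [ 0.4455 -0.1337  0.134 ] cm [0.1  0.1  8.43]
```

View pics/t1.png

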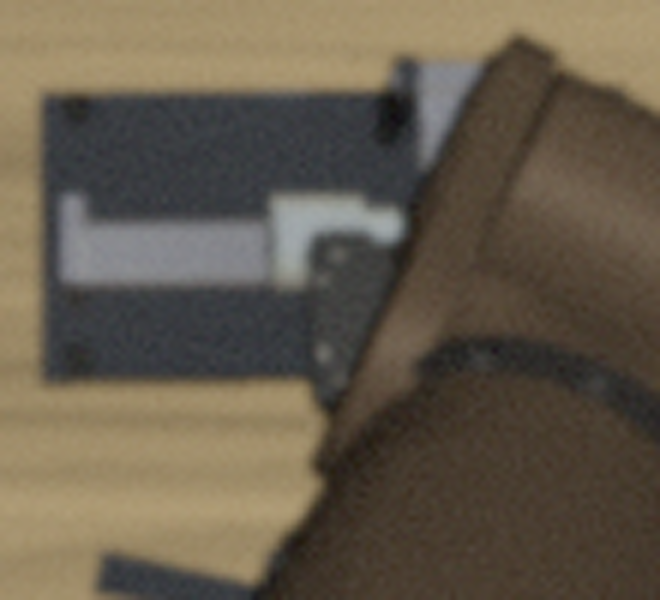

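View pics/s1.png

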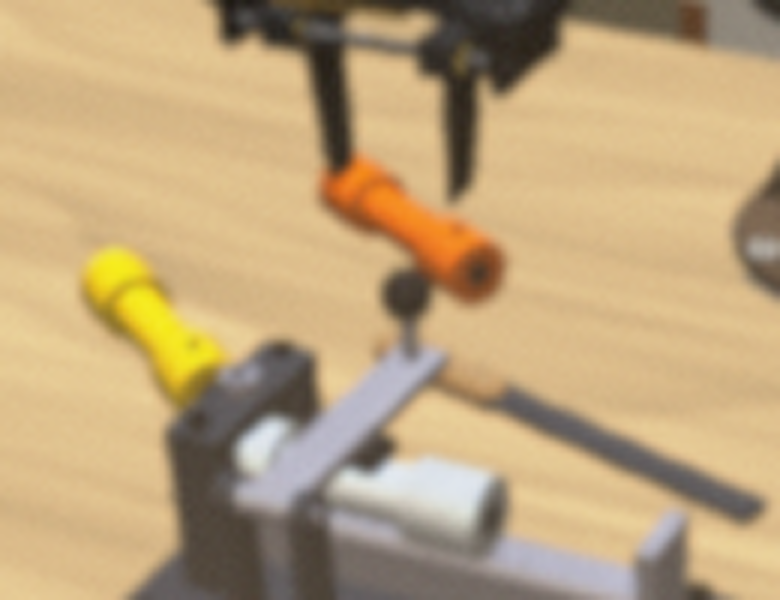

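The scene crop shows the ball (407,292) squarely between the fingertips (340,170)/(460,190). I'll go down and grip.

Call:
{"op": "move_arm", "data": {"commands": [0.05,0.05,3,0,0,0,0.7,0.05,0.05,3,0,0,0,0.7,0,0,2.4,0,0,0,0.7,0,0,0,0,0,0,0.7,0,0,0,0,0,0,0.1,0,0,0,0,0,0,0.1,0,0,0,0,0,0,0.1,0,0,0,0,0,0,0.1,0,0,0,0,0,0,0.1], "force": 25}}

```text
t: 5.7
position: [0.4469, -0.1339, 0.1364]
ee_rot: [-3.139, -0.045, 0.0]
force: [2.6, 12.3, 4.4]
gripper_width: 0.0288
```

Run:
```python
from h import *
p,r=st()
# arc waypoints for knob relative displacement, in tool frame cm
H=jig(75,0,108)
ph0=np.arctan2(45,-150)
prev=None
ex=R.from_euler('z',JA).apply([1,0,0])
for th in [0,.1,.2,.3,.4,.5,.6,.7,.8,.9,1.,1.1,1.2,1.3,1.4,1.5,1.6,1.7,1.8]:
    a=ph0-th; k=H+ex*.1566*np.cos(a)+np.array([0,0,.1566*np.sin(a)])
    if prev is not None: print(th,(r.inv().apply(k-prev)*100).round(2),k.round(3))
    prev=k
```

```text
t 5.7 tcp [ 0.4469 -0.1339  0.1364] yaw_y -1.5421 tz [-0.     0.002 -1.   ] F [ 2.6 12.3  4.4] w 0.0288 q [-0.43  0.38  2.02  0.    0.74  1.11]
0.1 [ 0.52 -0.   -1.47] [ 0.451 -0.134  0.168]
0.2 [ 0.67 -0.   -1.42] [ 0.457 -0.133  0.182]
0.3 [ 0.81 -0.   -1.34] [ 0.466 -0.133  0.195]
0.4 [ 0.94 -0.   -1.25] [ 0.475 -0.133  0.208]
0.5 [ 1.06 -0.   -1.15] [ 0.485 -0.133  0.219]
0.6 [ 1.17  0.   -1.04] [ 0.497 -0.132  0.23 ]
0.7 [ 1.27  0.   -0.92] [ 0.51  -0.132  0.239]
0.8 [ 1.35  0.   -0.79] [ 0.523 -0.132  0.247]
0.9 [ 1.42  0.   -0.65] [ 0.538 -0.131  0.253]
1.0 [ 1.48  0.   -0.51] [ 0.552 -0.131  0.259]
1.1 [ 1.52  0.   -0.36] [ 0.568 -0.131  0.262]
1.2 [ 1.55  0.   -0.2 ] [ 0.583 -0.13   0.264]
1.3 [ 1.56  0.   -0.05] [ 0.599 -0.13   0.265]
1.4 [1.56 0.   0.11] [ 0.614 -0.129  0.263]
1.5 [1.54 0.   0.27] [ 0.63  -0.129  0.261]
1.6 [1.51 0.01 0.42] [ 0.645 -0.129  0.257]
1.7 [1.46 0.01 0.57] [ 0.659 -0.128  0.251]
1.8 [1.4  0.01 0.71] [ 0.673 -0.128  0.244]
```

Call:
{"op": "move_arm", "data": {"commands": [0.3,-0.1,-0.7,0,0,0,0.1,0.22,0,-0.75,0,0,0,0.1,0.33,0,-0.7,0,0,0,0.1,0.34,0,-0.7,0,0,0,0.1,0.8,0,-1.35,0,0,0,0.1,0.94,0,-1.25,0,0,0,0.1,0,0,0,0,0,0,0.1]}}

```text
t: 6.58
position: [0.4767, -0.1329, 0.1917]
ee_rot: [-3.141, -0.047, -0.001]
force: [-0.2, 4.3, -2.3]
gripper_width: 0.0289
```

Run:
```python
from h import *
st()
crop('scene','pics/s2.png',200,130,330,230,6)
```

```text
t 6.58 tcp [ 0.4767 -0.1329  0.1917] yaw_y -1.5408 tz [ 0.001  0.    -1.   ] F [-0.2  4.3 -2.3] w 0.0289 q [-0.41  0.34  1.9   0.    0.91  1.13]
```

View pics/s2.png

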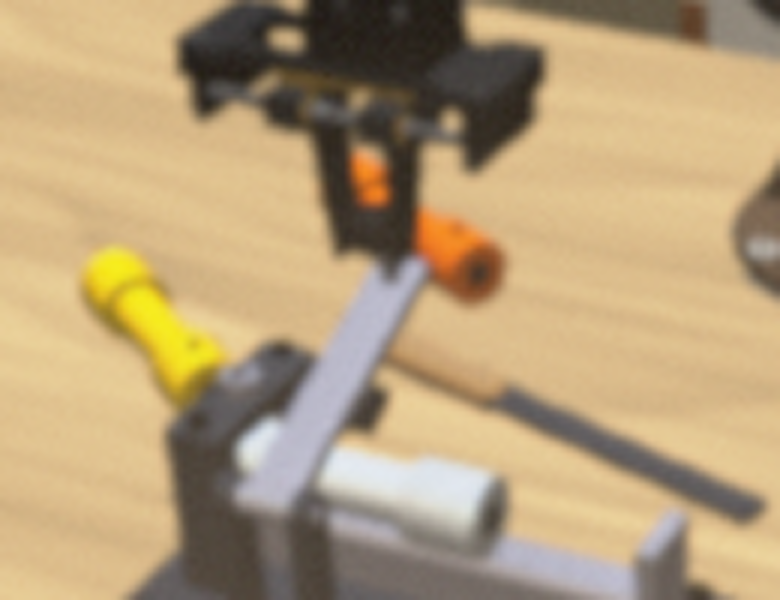

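The bar is rising with the ball between the fingers, its end at crop (400,265). I'll carry on round the arc.

Call:
{"op": "move_arm", "data": {"commands": [1.06,0,-1.15,0,0,0,0.1,1.17,0,-1.04,0,0,0,0.1,1.27,0,-0.92,0,0,0,0.1,1.35,0,-0.79,0,0,0,0.1,1.42,0,-0.65,0,0,0,0.1,1.48,0,-0.51,0,0,0,0.1,1.52,0,-0.36,0,0,0,0.1,1.55,0,-0.2,0,0,0,0.1,0,0,0,0,0,0,0.1]}}

```text
t: 7.75
position: [0.5853, -0.1299, 0.2478]
ee_rot: [-3.141, -0.047, -0.003]
force: [-1.4, 3.9, 6.8]
gripper_width: 0.0284
```

Run:
```python
from h import *
st()
crop('scene','pics/s3.png',200,100,330,200,6)
```

```text
t 7.75 tcp [ 0.5853 -0.1299  0.2478] yaw_y -1.5407 tz [ 0.002  0.    -1.   ] F [-1.4  3.9  6.8] w 0.0284 q [-0.33  0.42  1.58  0.    1.13  1.21]
```

View pics/s3.png

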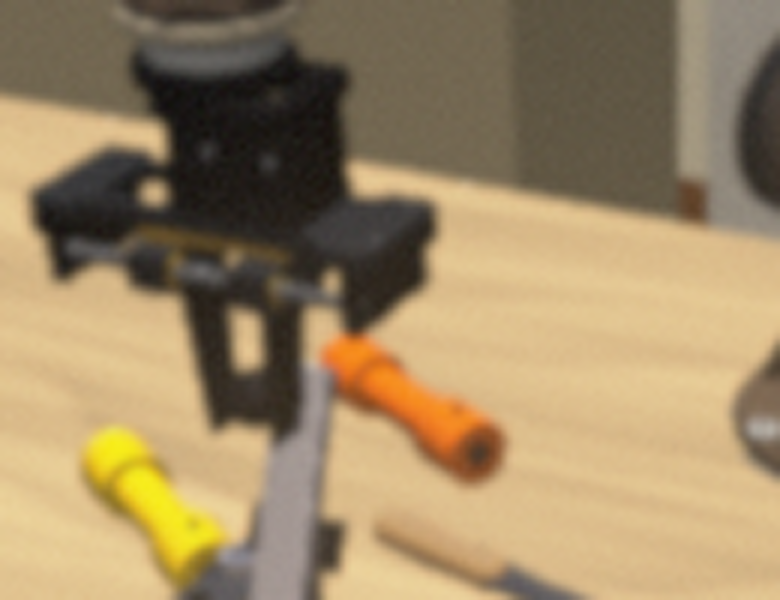

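Call:
{"op": "move_arm", "data": {"commands": [1.56,0,-0.1,0,0,0,0.1,1.56,0,0.1,0,0,0,0.1,1.54,0,0.25,0,0,0,0.1,1.51,0,0.4,0,0,0,0.1,1.46,0,0.55,0,0,0,0.1,1.4,0,0.7,0,0,0,0.1,0,0,0,0,0,0,0.1]}}

```text
t: 8.68
position: [0.6764, -0.1274, 0.2283]
ee_rot: [3.141, 0.047, 0.005]
force: [3.6, 3.3, 4.7]
gripper_width: 0.0289
```

Run:
```python
from h import *
st()
crop('scene','pics/s4.png',200,100,330,200,6)
```

```text
t 8.68 tcp [ 0.6764 -0.1274  0.2283] yaw_y -1.5407 tz [ 0.003 -0.    -1.   ] F [3.6 3.3 4.7] w 0.0289 q [-0.28  0.57  1.37  0.    1.19  1.26]
```

View pics/s4.png

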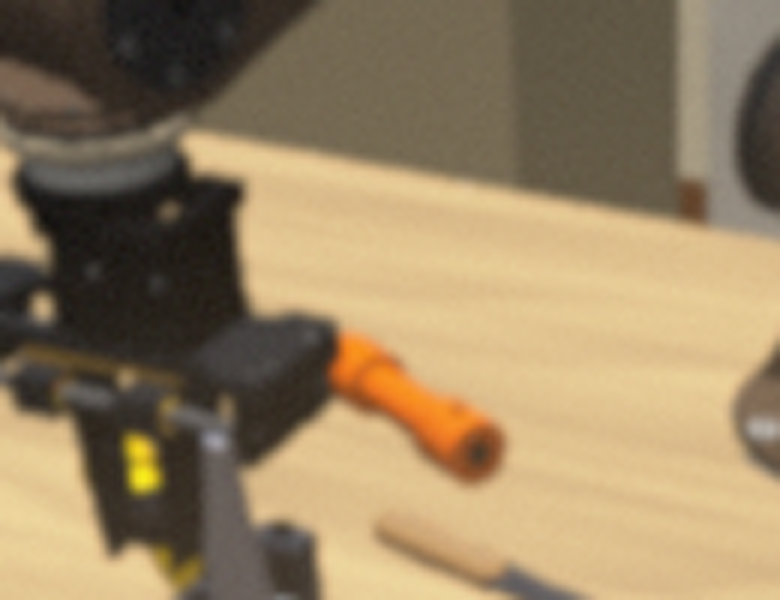

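Call:
{"op": "move_arm", "data": {"commands": [0,0,0,0,0,0,0.7,0,0,0,0,0,0,0.7,0,0,0,0,0,0,0.7,0,0,0,0,0,0,0.7,0,0,-3,0,0,0,0.7,0,0,-4,0,0,0,0.7,0,0,-4,0,0,0,0.7,0,0,-2,0,0,0,0.7,0,0,0,0,0,0,0]}}

```text
t: 9.85
position: [0.6748, -0.1275, 0.3593]
ee_rot: [3.14, 0.047, 0.004]
force: [0.8, -0.6, -0.2]
gripper_width: 0.0612
```

Run:
```python
from h import *
st()
crop('scene','pics/s5.png',200,130,330,230,6); crop('top','pics/t5.png',305,130,415,230,6)
```

```text
t 9.85 tcp [ 0.6748 -0.1275  0.3593] yaw_y -1.541 tz [ 0.003 -0.001 -1.   ] F [ 0.8 -0.6 -0.2] w 0.0612 q [-0.28  0.49  1.17  0.    1.47  1.26]
```

View pics/s5.png

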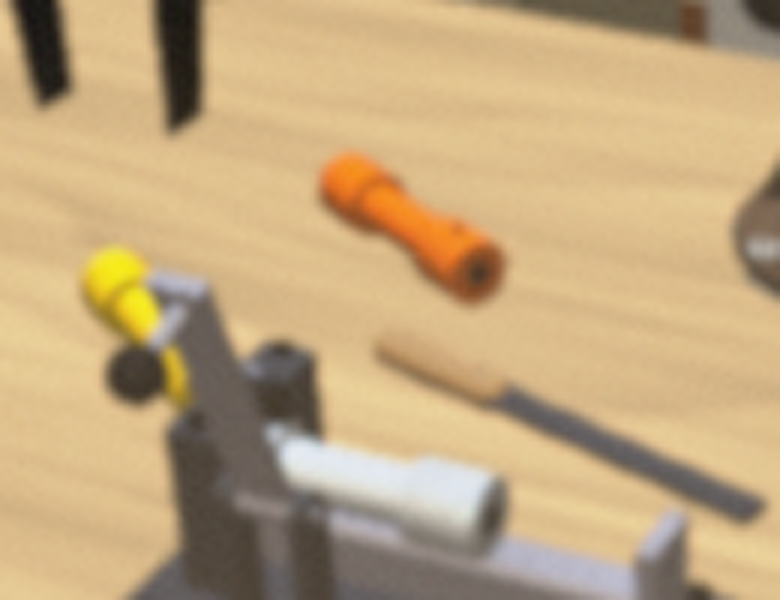

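View pics/t5.png

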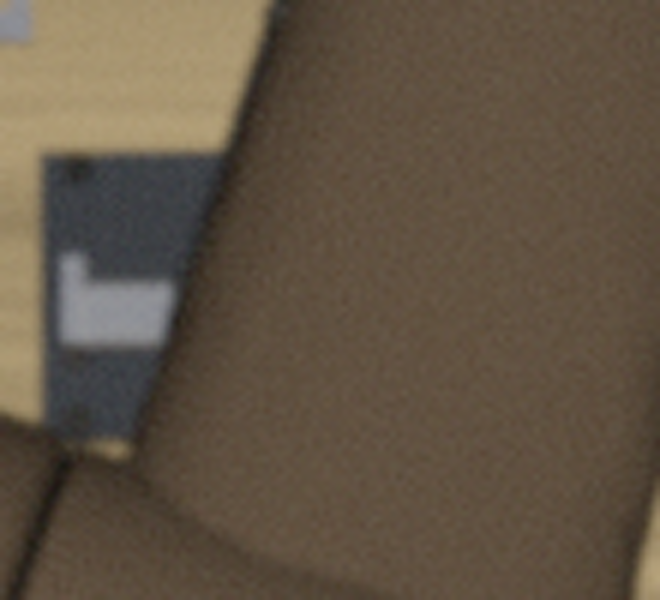

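Bar rests open, tilted back with the knob at crop (135,372). Next: dragging with shut fingertips in the waist.

Run:
```python
from h import *
need(jig(0,12,359),jig(0,12,94.5),jig(0,28,94.5),jig(0,103,94.5))
```

```text
t 9.95 tcp [ 0.6743 -0.1274  0.3568] yaw_y -1.5411 tz [-0.001  0.    -1.   ] F [ 0.2 -0.4 -0.5] w 0.0537 q [-0.28  0.5   1.18  0.    1.47  1.26]
-> [ 0.5202 -0.1198  0.359 ] cm [-15.38  -1.22  -0.2 ]
-> [ 0.5202 -0.1198  0.0945] cm [3.000e-02 1.000e-02 2.645e+01]
-> [ 0.5198 -0.1038  0.0945] cm [ 0.01 -1.6   0.  ]
-> [ 0.5178 -0.0288  0.0945] cm [ 0.03 -7.5   0.  ]
```

Call:
{"op": "move_arm", "data": {"commands": [-5.1,-0.4,0,0,0,0,0,-5.1,-0.4,0,0,0,0,0,-5.1,-0.4,0,0,0,0,0,0,0,5.5,0,0,0,0,0,0,5.5,0,0,0,0,0,0,5.5,0,0,0,0,0,0,4,0,0,0,0,0,0,2,0,0,0,0,0,0,0,0,0,0,0]}}

```text
t: 11.08
position: [0.5201, -0.1196, 0.1308]
ee_rot: [-3.14, -0.047, 0.007]
force: [0.2, -0.5, 0.6]
gripper_width: 0.0002
```

Run:
```python
from h import *
need(jig(0,12,94.5),jig(0,28,94.5),jig(0,103,94.5))
crop('scene','pics/s6.png',200,130,330,230,6)
```

```text
t 11.07 tcp [ 0.5201 -0.1196  0.1308] yaw_y -1.5411 tz [-0.004  0.002 -1.   ] F [ 0.2 -0.5  0.6] w 0.0002 q [-0.35  0.47  1.87  0.    0.81  1.19]
-> [ 0.5202 -0.1198  0.0945] cm [0.03 0.03 3.63]
-> [ 0.5198 -0.1038  0.0945] cm [ 0.01 -1.6   0.  ]
-> [ 0.5178 -0.0288  0.0945] cm [ 0.03 -7.5   0.01]
```

View pics/s6.png

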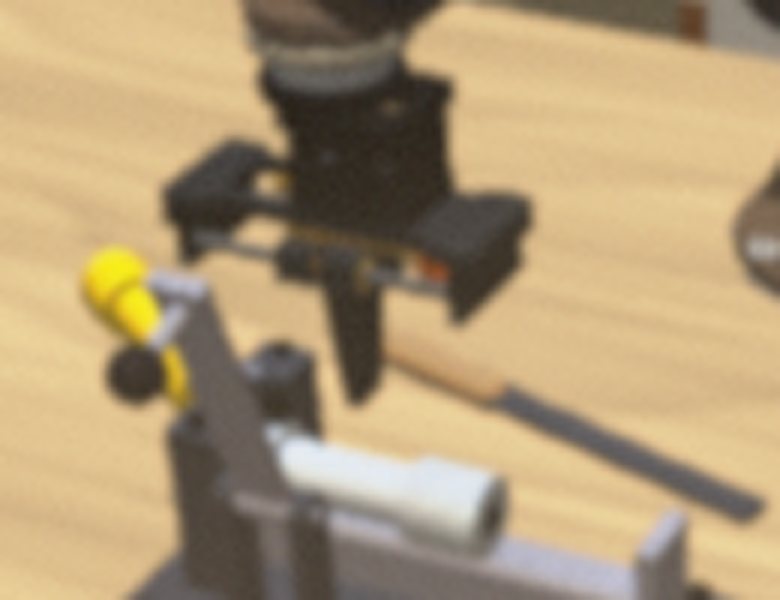

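Call:
{"op": "move_arm", "data": {"commands": [0,0,2,0,0,0,0,0,0,1.6,0,0,0,0,0,0,0,0,0,0,0,0,-1,0,0,0,0,0,0,-1,0,0,0,0,0,0,-1,0,0,0,0,0,-0.02,-1,0,0,0,0,0,-0.02,-1,0,0,0,0,0,0,0,0,0,0,0,0]}}

```text
t: 12.25
position: [0.5192, -0.0691, 0.097]
ee_rot: [-3.141, -0.048, 0.0]
force: [0.4, 0.1, -0.4]
gripper_width: 0.0003
```

Run:
```python
from h import *
need(jig(0,103,94.5))
crop('scene','pics/s7.png',200,130,330,230,6)
```

```text
t 12.25 tcp [ 0.5192 -0.0691  0.097 ] yaw_y -1.5402 tz [-0.     0.001 -1.   ] F [ 0.4  0.1 -0.4] w 0.0003 q [-0.26  0.51  1.93  0.    0.71  1.28]
-> [ 0.5178 -0.0288  0.0945] cm [-0.02 -4.02  0.25]
```

View pics/s7.png

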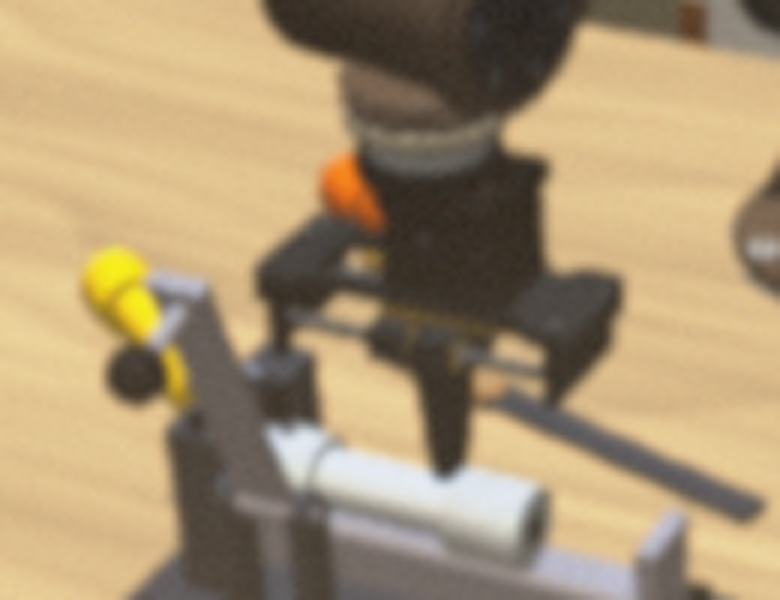

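The roller is sliding with the fingertip: its end face moved from crop x≈500 to ≈545. I'll go a little lower for more hold on the shoulder, and carry on.

Call:
{"op": "move_arm", "data": {"commands": [0,0,0.2,0,0,0,0,-0.02,-1,0,0,0,0,0,-0.02,-1,0,0,0,0,0,0,-1,0,0,0,0,0,0,-1,0,0,0,0,0,0,-0.5,0,0,0,0,0,0,0,0,0,0,0,0]}}

```text
t: 13.18
position: [0.5176, -0.0245, 0.095]
ee_rot: [-3.141, -0.048, 0.0]
force: [-1.2, -0.0, 0.7]
gripper_width: 0.0006
```

Run:
```python
from h import *
st()
crop('scene','pics/s8.png',200,130,330,230,6)
```

```text
t 13.18 tcp [ 0.5176 -0.0245  0.095 ] yaw_y -1.5405 tz [-0.  0. -1.] F [-1.2 -0.   0.7] w 0.0006 q [-0.17  0.51  1.94  0.    0.69  1.37]
```

View pics/s8.png

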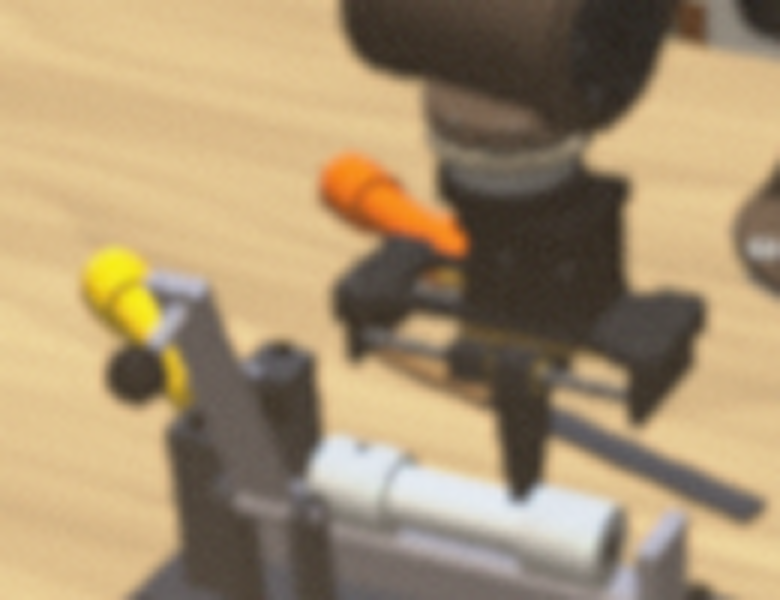

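Run:
```python
from h import *
for uv in ((607,538),(330,458)):
    e,d=ray('scene',[(uv[0]/6+200-.4,uv[1]/6+130-.4)]);Ri=R.from_euler('z',JA).inv()
    a=Ri.apply(e-[JX,JY,0]);b=Ri.apply(d[0]); s=-a[0]/b[0]; print((a+s*b).round(4))
for y in (60,70,75,80): print(y,(proj('scene',[jig(0,y+85,75)])-[200,130])*6,(proj('scene',[jig(0,y+85,99)])-[200,130])*6)
```

```text
[0.     0.1551 0.0794]
[ 0.     -0.0107  0.0866]
60 [[587.24732591 538.17786799]] [[586.139242   500.26124123]]
70 [[604.53146071 542.51476597]] [[603.60234376 504.54302765]]
75 [[613.20766126 544.69177957]] [[612.36874466 506.69246575]]
80 [[621.90673722 546.87453303]] [[621.15850271 508.8476308 ]]
```

Call:
{"op": "move_arm", "data": {"commands": [0,0.3,0,0,0,0,0,0,0,-4,0,0,0,0.3,0,0,-5,0,0,0,0.6,0,3.3,-2,0,0,0,0.6,0,0,0,0,0,-0.174,0.6,0,0,0,0,0,-0.174,0.6,0,0,0,0,0,-0.174,0.6,0,0,0,0,0,-0.174,0.6,0,0,0,0,0,-0.174,0.6]}}

```text
t: 14.35
position: [0.5187, -0.0614, 0.205]
ee_rot: [-2.825, -1.373, -0.0]
force: [0.1, -0.6, -0.5]
gripper_width: 0.0568
```

Call:
{"op": "move_arm", "data": {"commands": [0,0,0,0,0,-0.174,0.6,0,0,0,0,0,-0.174,0.6,0,0,0,0,0,-0.174,0.6,0,0,0,0,0,-0.174,0.6,0,0,0,0,0,0,0.6]}}

```text
t: 14.98
position: [0.5187, -0.0613, 0.2049]
ee_rot: [-2.195, -2.247, -0.0]
force: [0.6, -0.2, -0.1]
gripper_width: 0.0572
```

Run:
```python
from h import *
need(jig(0,71,205),jig(0,71,58))
crop('scene','pics/s9.png',200,130,330,230,6);crop('top','pics/t9.png',270,130,400,230,6)
```

```text
t 14.97 tcp [ 0.5187 -0.0613  0.2049] yaw_y 0.0234 tz [ 0.  0. -1.] F [ 0.6 -0.2 -0.1] w 0.0572 q [-0.24  0.36  1.82  0.    0.96 -0.27]
-> [ 0.5187 -0.0608  0.205 ] cm [ 0.05 -0.   -0.01]
-> [ 0.5187 -0.0608  0.058 ] cm [-0.  -0.  14.7]
```

View pics/s9.png

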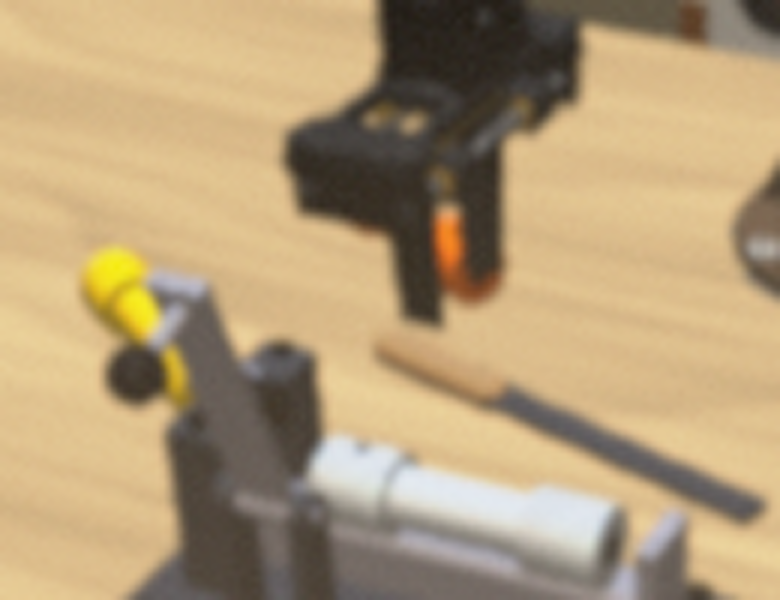

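View pics/t9.png

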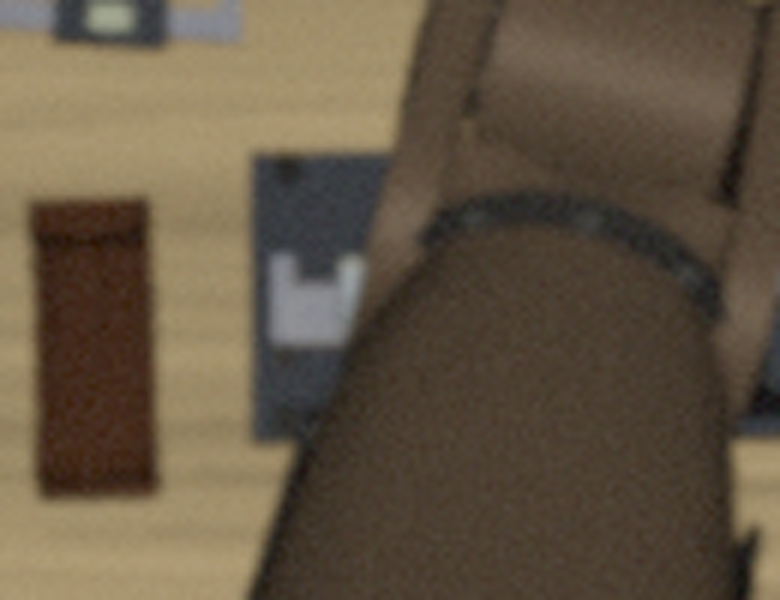

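Run:
```python
from h import *
print(plane('top',[((341)/6+270-.4,303/6+130-.4)],.075), jig(0,71+85,75))
crop('scene','pics/sk.png',315,210,375,275,9);crop('top','pics/tk.png',265,155,310,220,9)
```

```text
[[0.51748248 0.02426405 0.075     ]] [0.51644446 0.02414727 0.075     ]
```

View pics/sk.png

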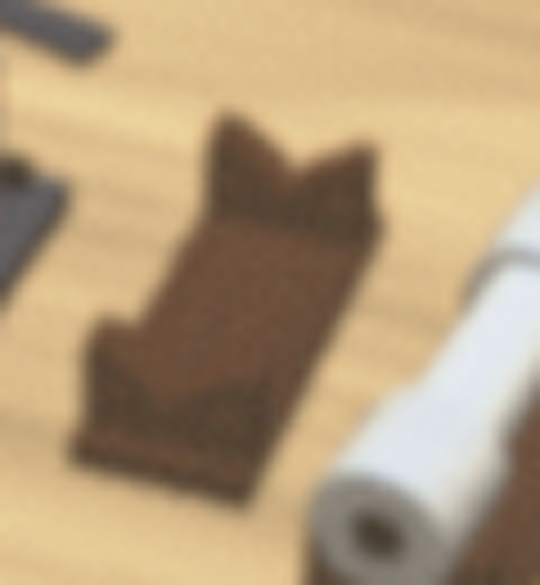

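View pics/tk.png

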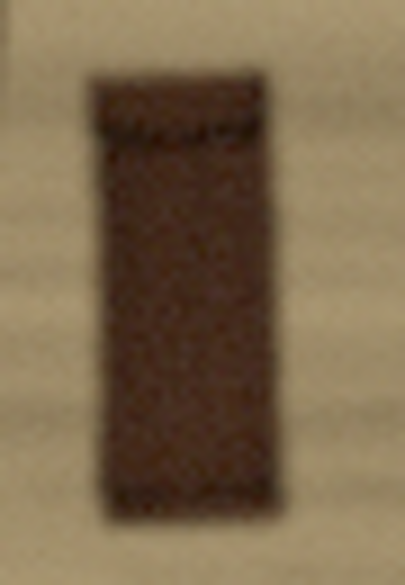

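```bash
cat > fitc.py <<'E'
from h import *
from scipy.optimize import least_squares
t=lambda u,v:(u/9+265-.44,v/9+155-.44); s=lambda u,v:(u/9+315-.44,v/9+210-.44)
J=[('scene',(80,-32,0),s(75,465)),('scene',(80,32,0),s(245,505)),('scene',(-62.5,-30,50),s(230,112)),('scene',(-62.5,30,50),s(375,148)),('scene',(62.5,-30,50),s(115,320)),
('top',(80,32,14),t(93,78)),('top',(80,-32,14),t(264,76)),('top',(-80,32,14),t(107,518)),('top',(-80,-32,14),t(282,515))]
P=np.array([j[1] for j in J])/1000
for sel in (range(9),range(5),range(5,9)):
    def res(p):
        M=R.from_euler('z',p[2]).apply(P)+[p[0],p[1],0]; return np.concatenate([(proj(J[i][0],M[i])[0]-J[i][2]) for i in sel])
    f=least_squares(res,[.50,.153,0.05],loss='soft_l1'); print(f.x.round(4)); print(f.fun.round(1))
E
python3 fitc.py
```

```text
[0.5028 0.1548 0.0644]
[-0.7 -0.3  0.6  0.3 -1.8  0.1 -0.   0.  -2.3 -0.4 -1.2 -0.2 -0.  -0.9
 -1.3  1.2 -0.2  0.6]
[0.5021 0.1573 0.0542]
[-0.  -0.4  1.2  0.4 -0.8  0.1  1.   0.2 -1.6 -0.5]
[0.5036 0.1527 0.0638]
[-0.5 -0.4  0.7 -1.1 -0.6  1.   0.5  0.4]
```

Call:
{"op": "move_arm", "data": {"commands": [0,0,5,0,0,0,0.6,0,0,5,0,0,0,0.6,0,0,3,0,0,0,0.6,0,0,1.6,0,0,0,0.6,0,0,0,0,0,0,0.6], "force": 20}}

```text
t: 15.8
position: [0.5187, -0.061, 0.0585]
ee_rot: [-2.194, -2.247, 0.001]
force: [-0.5, 0.4, 0.3]
gripper_width: 0.057
```

Call:
{"op": "move_arm", "data": {"commands": [0,0,0,0,0,0,0.2,0,0,0,0,0,0,0.2,0,0,0,0,0,0,0.2,0,0,0,0,0,0,0.2], "force": 20}}

```text
t: 16.3
position: [0.5215, -0.0613, 0.0605]
ee_rot: [2.19, 2.245, 0.006]
force: [8.5, 2.8, 3.7]
gripper_width: 0.0336
```

Run:
```python
from h import *
st()
crop('scene','pics/s10.png',200,130,330,230,6)
```

```text
t 16.3 tcp [ 0.5215 -0.0613  0.0605] yaw_y 0.0249 tz [ 0.007 -0.001 -1.   ] F [8.5 2.8 3.7] w 0.0336 q [-0.24  0.57  1.95  0.    0.61 -0.27]
```

View pics/s10.png

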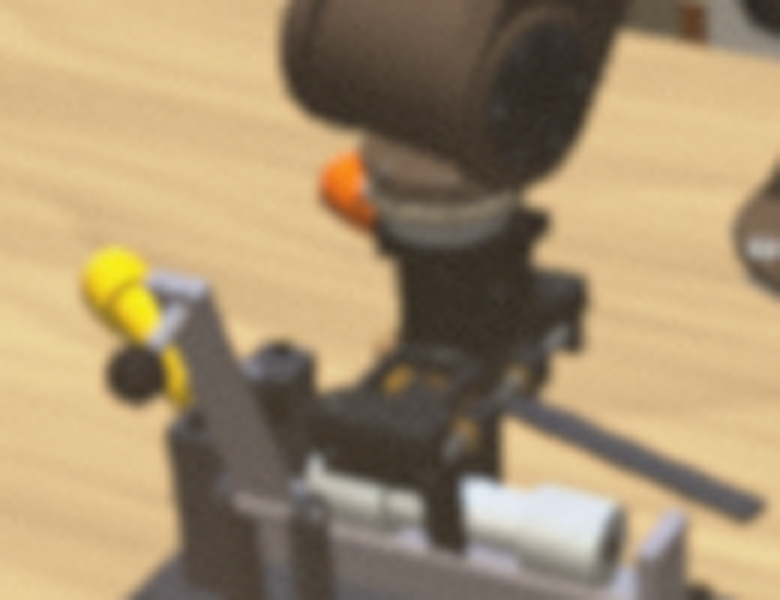

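Call:
{"op": "move_arm", "data": {"commands": [0,0.1,-0.2,0,0,0,0.2,0,0,-0.8,0,0,0,0.2,0,0,-1.5,0,0,0,0.2,0,0,0,0,0,0,0.2], "force": 40}}

```text
t: 16.85
position: [0.5202, -0.0611, 0.0853]
ee_rot: [2.192, 2.248, 0.002]
force: [-0.3, -0.2, -6.5]
gripper_width: 0.0331
```

Run:
```python
from h import *
st()
crop('scene','pics/s11.png',200,130,330,230,6)
```

```text
t 16.85 tcp [ 0.5202 -0.0611  0.0853] yaw_y 0.0249 tz [ 0.002 -0.    -1.   ] F [-0.3 -0.2 -6.5] w 0.0331 q [-0.24  0.53  1.94  0.    0.68 -0.27]
```

View pics/s11.png

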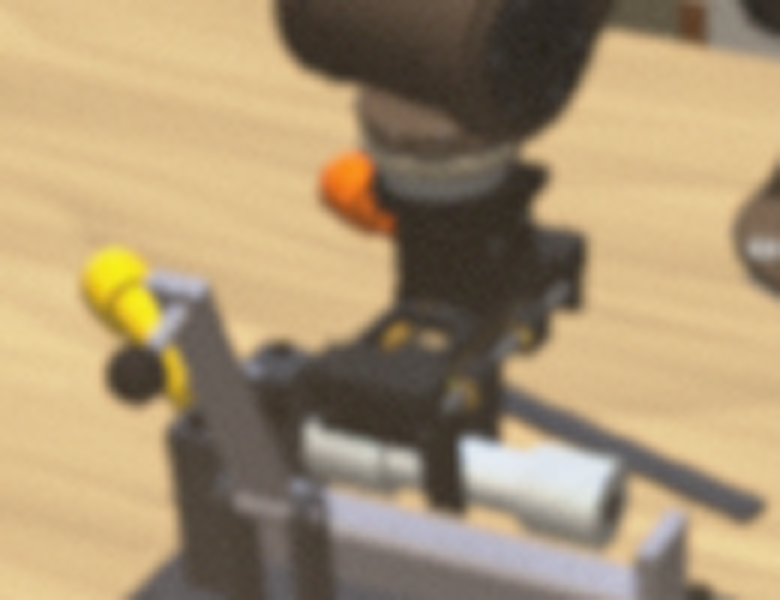

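The roller is off the rail and level (6.5 N). I'll raise it and carry it over the cradle.

Call:
{"op": "move_arm", "data": {"commands": [0,0,-3,0,0,0,0.2,0,0,-4,0,0,0,0.2,0,0,-4,0,0,0,0.2,3.6,-0.2,0,0,0,0,0.2,3.6,-0.2,0,0,0,0,0.2,3.6,-0.2,0,0,0,0,0.2,3.6,-0.2,0,0,0,0,0.2,3.6,-0.2,0,0,0,0,0.2,3.6,-0.2,0,0,0,0,0.2,0,0,0,0,0,0,0.2]}}

```text
t: 18.15
position: [0.5016, 0.1564, 0.1935]
ee_rot: [-2.19, -2.251, 0.001]
force: [0.3, -0.5, -6.3]
gripper_width: 0.0334
```

Call:
{"op": "move_arm", "data": {"commands": [0,0,0,0,0,-0.16,0.2,0,0,0,0,0,-0.16,0.2,0,0,0,0,0,-0.16,0.2,0,0,0,0,0,-0.16,0.2,0,0,0,0,0,-0.16,0.2,0,0,0,0,0,-0.16,0.2,0,0,0,0,0,-0.16,0.2,0,0,0,0,0,-0.16,0.2,0,0,0,0,0,-0.16,0.2,0,0,0,0,0,-0.16,0.2]}}

```text
t: 19.4
position: [0.5022, 0.1538, 0.1936]
ee_rot: [0.092, -3.139, 0.0]
force: [0.2, -0.9, -6.0]
gripper_width: 0.0333
```

Call:
{"op": "move_arm", "data": {"commands": [0,0,0,0,0,0,0.2,0,0,0,0,0,0,0.2]}}

```text
t: 19.65
position: [0.5023, 0.1543, 0.1938]
ee_rot: [0.079, -3.14, 0.0]
force: [-0.3, 0.2, -6.9]
gripper_width: 0.0333
```

Run:
```python
from h import *
need((.503,.1555,.197))
crop('scene','pics/s12.png',300,150,400,280,5);crop('top','pics/t12.png',200,130,330,230,6)
```

```text
t 19.65 tcp [0.5023 0.1543 0.1938] yaw_y 1.6211 tz [-0. -0. -1.] F [-0.3  0.2 -6.9] w 0.0333 q [ 0.17  0.37  1.83  0.    0.94 -1.45]
-> [0.503  0.1555 0.197 ] cm [-0.08  0.12 -0.32]
```

View pics/s12.png

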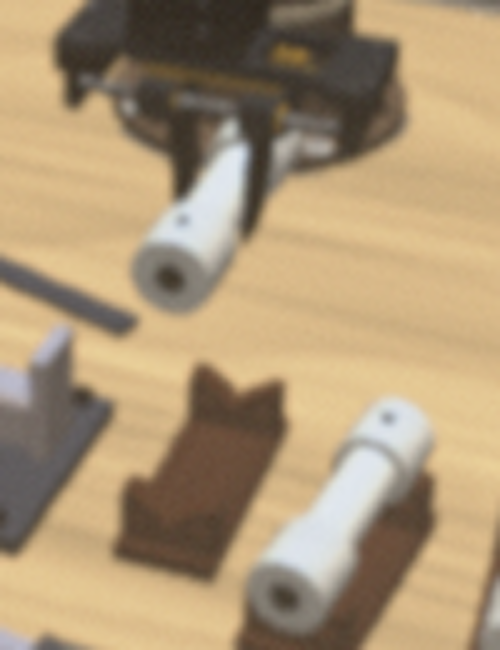

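View pics/t12.png

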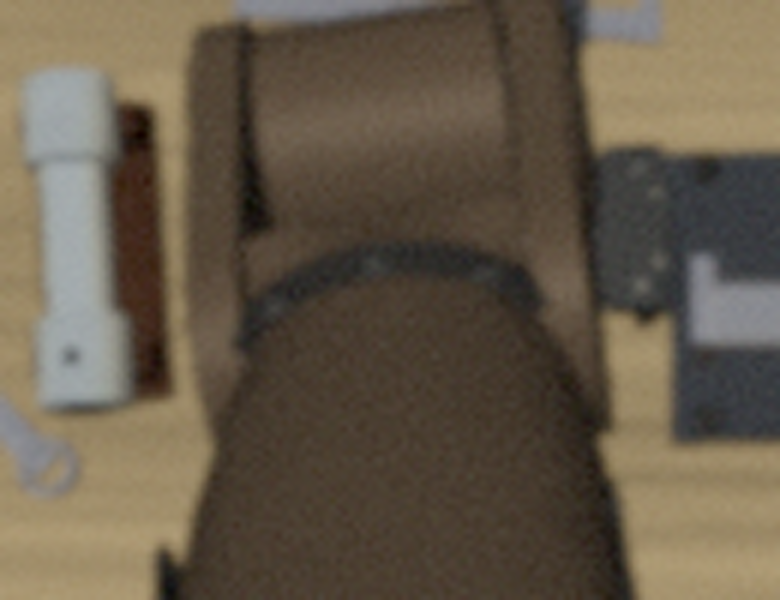

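Run:
```python
from h import *
p,r=st()
ax=r.apply([1,0,0]); ax=-ax if ax[0]<0 else ax
c=p+[0,0,.0148]; 
for s in(.083,.085,.087): print((proj('scene',[c+ax*s])-[300,150])*5+2)
for d in((.002,0,0),(0,.002,0),(0,0,.002)): print(d,((proj('scene',[c+ax*.085+d])-proj('scene',[c+ax*.085]))*5).round(1))
im=manip.read_camera('scene')
g=cv2.resize(im[190:225,315:355,::-1],None,fx=14,fy=14,interpolation=2); cv2.imwrite('pics/e.png',g)
```

```text
t 19.75 tcp [0.5023 0.1544 0.1939] yaw_y 1.6225 tz [-0.  0. -1.] F [-0.2  0.5 -6.9] w 0.0331 q [ 0.17  0.37  1.83  0.    0.94 -1.45]
[[168.07418858 278.61916047]]
[[166.82528498 280.4850125 ]]
[[165.57284978 282.35614069]]
(0.002, 0, 0) [[-1.4  1.8]]
(0, 0.002, 0) [[3.4 0.8]]
(0, 0, 0.002) [[ 0.1 -3.1]]
```

View pics/e.png

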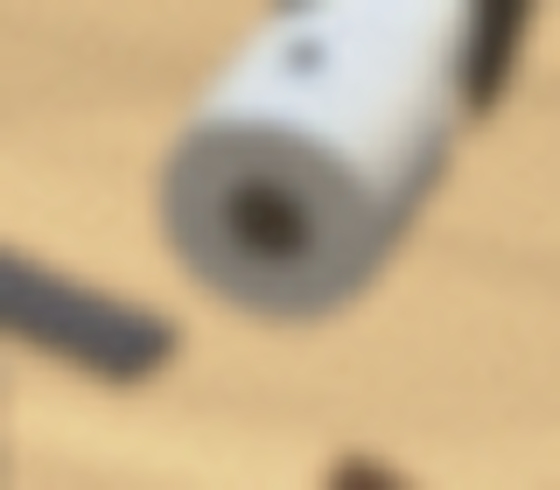

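Call:
{"op": "move_arm", "data": {"commands": [-0.2,0.06,0,0,0,-0.008,0.2,0,0,4,0,0,0,0.2,0,0,4,0,0,0,0.2,0,0,3,0,0,0,0.2,0,0,1.5,0,0,0,0.2,0,0,0,0,0,0,0.2,0,0,0,0,0,0,0.2]}}

```text
t: 20.68
position: [0.505, 0.1555, 0.07]
ee_rot: [-0.098, 3.138, 0.0]
force: [0.5, 0.3, -5.2]
gripper_width: 0.0333
```

Run:
```python
from h import *
st()
crop('scene','pics/s13.png',310,200,380,275,8)
```

```text
t 20.68 tcp [0.505  0.1555 0.07  ] yaw_y 1.6331 tz [ 0.002  0.    -1.   ] F [ 0.5  0.3 -5.2] w 0.0333 q [ 0.17  0.56  1.94  0.    0.65 -1.46]
```

View pics/s13.png

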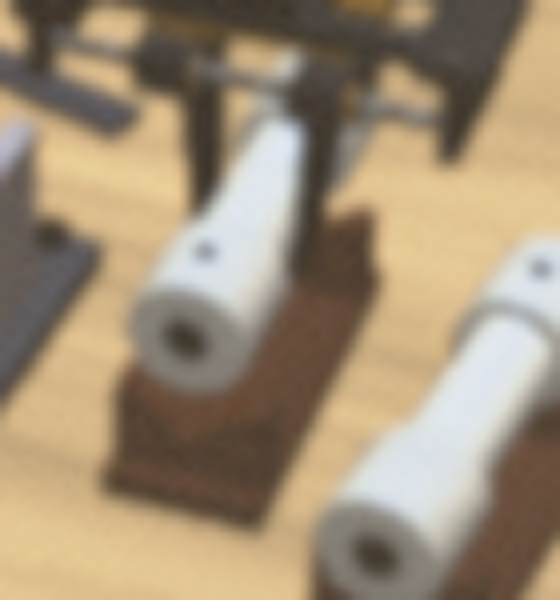

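Hovering, the end face (185,335) sits centred over the base end (~180). I'll lower gently.

Call:
{"op": "move_arm", "data": {"commands": [0,0,0.8,0,0,0,0.2,0,0,0.6,0,0,0,0.2,0,0,0.4,0,0,0,0.2,0,0,0.2,0,0,0,0.2,0,0,0,0,0,0,0.2,0,0,0,0,0,0,0.2]}}

```text
t: 21.48
position: [0.5044, 0.1554, 0.049]
ee_rot: [-0.098, 3.14, 0.0]
force: [0.2, 0.5, -6.6]
gripper_width: 0.0331
```

Run:
```python
from h import *
st()
```

```text
t 21.48 tcp [0.5044 0.1554 0.049 ] yaw_y 1.633 tz [ 0.  0. -1.] F [ 0.2  0.5 -6.6] w 0.0331 q [ 0.17  0.59  1.95  0.    0.6  -1.46]
```

Call:
{"op": "move_arm", "data": {"commands": [0,0,0.1,0,0,0,0.2,0,0,0.1,0,0,0,0.2,0,0,0,0,0,0,0.2,0,0,0,0,0,0,0.2]}}

```text
t: 21.98
position: [0.5045, 0.1552, 0.0476]
ee_rot: [-0.098, 3.139, 0.0]
force: [-2.2, -3.5, 6.0]
gripper_width: 0.0333
```

Call:
{"op": "move_arm", "data": {"commands": [0,-0.1,0,0,0,0,0.2,0,0,0,0,0,0,0.2,0,0,0,0,0,0,0.2]}}

```text
t: 22.35
position: [0.5047, 0.1545, 0.0472]
ee_rot: [-0.097, 3.139, 0.0]
force: [-0.2, 2.1, 4.3]
gripper_width: 0.0329
```

Run:
```python
from h import *
print(manip.get_obs()['torque'])
st()
crop('scene','pics/s14.png',310,200,380,275,8)
```

```text
[ 0.28178037  0.08956935 -0.10999833]
t 22.35 tcp [0.5047 0.1545 0.0472] yaw_y 1.6329 tz [ 0.001  0.    -1.   ] F [-0.2  2.1  4.3] w 0.0329 q [ 0.17  0.59  1.95  0.    0.6  -1.46]
```

View pics/s14.png

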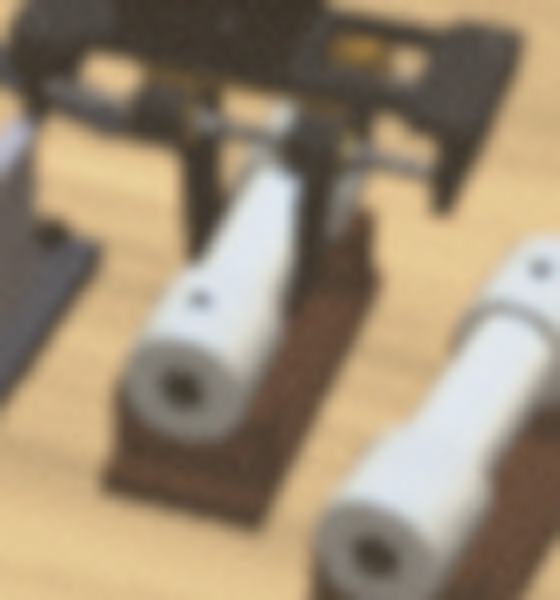

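The roller is seated: its support force has taken over from the weight. I'll release and rise.

Call:
{"op": "move_arm", "data": {"commands": [0,0,0,0,0,0,0.5,0,0,0,0,0,0,0.55,0,0,0,0,0,0,0.55,0,0,0,0,0,0,0.55,0,0,-3,0,0,0,0.55,0,0,-5,0,0,0,0.55,0,0,-6,0,0,0,0.55,0,0,-6,0,0,0,0.55,0,0,-5,0,0,0,0.55,0,0,0,0,0,0,0.55]}}

```text
t: 23.65
position: [0.5053, 0.1545, 0.3005]
ee_rot: [-0.098, 3.133, 0.002]
force: [-0.2, -0.3, -1.0]
gripper_width: 0.0527
```

Call:
{"op": "move_arm", "data": {"commands": [5,0,-2,0,0,0,0.55,0,5.5,0,0,0,0,0.55,0,5.5,0,0,0,0,0.55,0,5.5,0,0,0,0,0.55,0,5.5,0,0,0,0,0.55,0,5.5,0,0,0,0,0.55,0,0,0,0,0,0,0.55]}}

```text
t: 24.52
position: [0.4363, 0.4283, 0.3145]
ee_rot: [0.103, -3.137, 0.002]
force: [0.1, -0.7, -0.1]
gripper_width: 0.0521
```

Run:
```python
from h import *
st()
crop('scene','pics/s15.png',200,130,400,290,4);crop('top','pics/t15.png',190,130,430,230,3)
crop('scene','pics/s16.png',310,200,380,275,8)
```

```text
t 24.52 tcp [0.4363 0.4283 0.3145] yaw_y 1.6364 tz [-0.002 -0.001 -1.   ] F [ 0.1 -0.7 -0.1] w 0.0521 q [ 0.67  0.39  1.45  0.    1.3  -0.97]
```

View pics/s15.png

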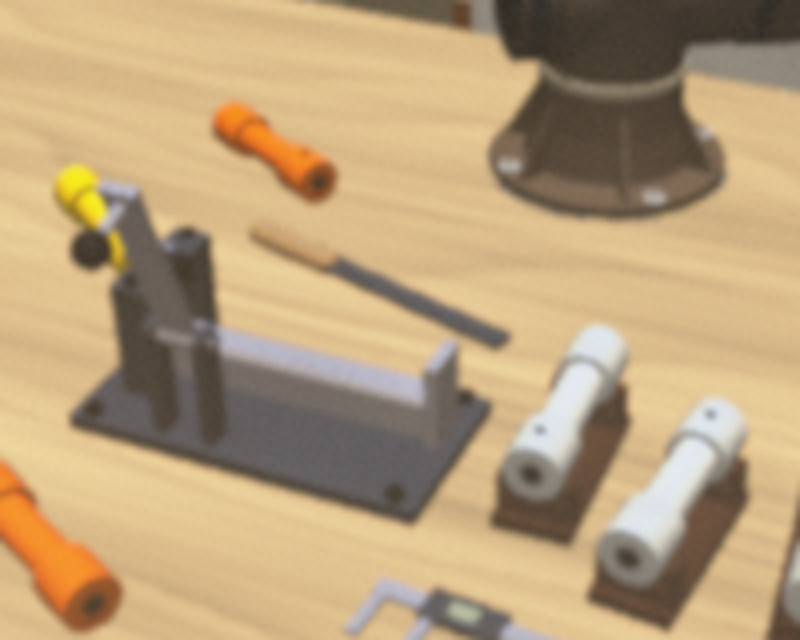

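View pics/t15.png

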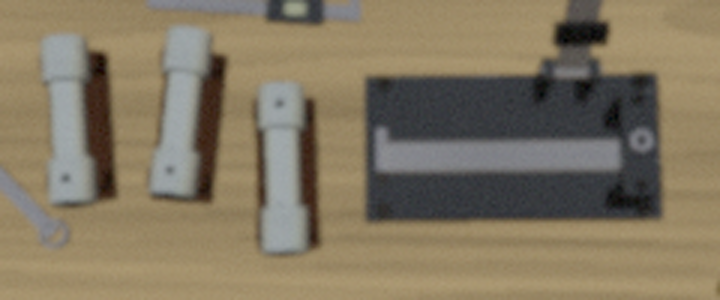

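View pics/s16.png

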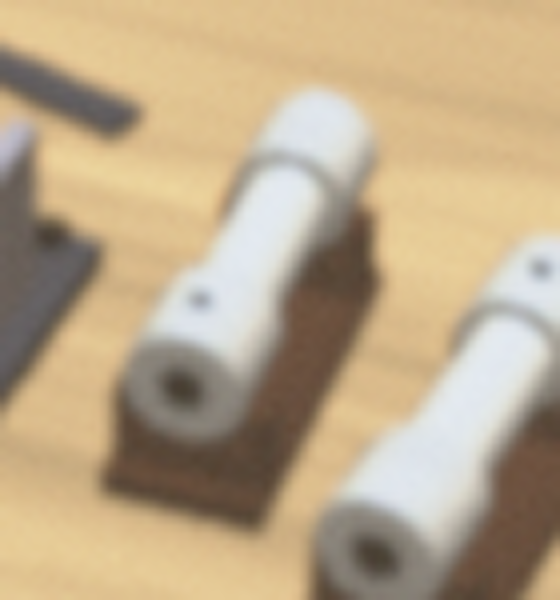

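Run:
```python
from h import *
def s(u,v): return (u/8+310-.44,v/8+200-.44)
e=plane('scene',[s(181,385)],.062)[0]
for cx,cy,a in((.5021,.1573,.0542),(.5028,.1548,.0644)):
    d=R.from_euler('z',-a).apply(e-[cx,cy,0]); print('end in cradle frame mm',(d*1000).round(1),'-> middle',(d[0]*1000-85).round(1))
crop('top','pics/tk2.png',265,145,310,225,7)
for y,x in((0,.505),): pass
A=R.from_euler('z',.06)
for n,P in (('far end top',(85,0,86)),('near end bottom',(-85,0,45)),('shoulder far top',(40,0,79)),('shoulder near',(-40,0,86)),('cr near base',(-80,0,14)),):
    print(n,((proj('top',A.apply(np.array(P)/1000)+[.5035,.154,0])-[265,145]+.43)*7).round(0))
```

```text
end in cradle frame mm [83.1 -2.5 62. ] -> middle -1.9
end in cradle frame mm [82.5 -0.8 62. ] -> middle -2.5
far end top [[121.  75.]]
near end bottom [[141. 480.]]
shoulder far top [[126. 182.]]
shoulder near [[129. 364.]]
cr near base [[147. 476.]]
```

View pics/tk2.png

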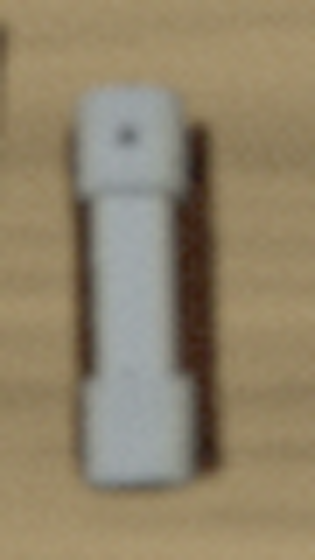

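```bash
python3 -c "
from station import manip
print(manip.sign_off())"
```

```text
the job is handed in; nothing more can be done
None
```

The job is handed in at about 25 s of the 72 s allowed. The roller lies in both saddles of the empty cradle and the bar is open; `sign_off` gave no verdict.

**What I did:**
- **Bar:** I gripped the ball knob, swung the bar round its arc and let go past its tipping point. It was still leaning back, open, in the last pictures.
- **Slide:** I dragged the roller with shut fingertips against its shoulder to about 71 mm along the rail, with its trailing end well past the bridge.
- **Placing:** I gripped the waist, lifted the roller level, turned it and lowered it. I released it only once the force reading showed the cradle carrying the weight.

**Last checks:**
- **Lengthwise:** the two cameras disagree on how far the roller's middle is from the cradle's. The scene view gives about -2 mm and the top view -4 to -7 mm, so both are within the 15 mm allowed.
- **Sideways:** the roller is 1 to 2.5 mm off centre (5 mm allowed), and it lies in the saddles in the last pictures.
- **Calibration:** gripping the roller in the rail showed the camera-based jig position to be 2 to 3 mm off in x. I allowed for a similar error when placing it.
- **Other items:** the arm touched only the knob and the roller, and was clear of everything at hand-in. I saw nothing else moved, but did not measure the finished rollers, caliper, spanner or oil bottle again.

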